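# Clamp a ring tube in the sawing jig and hold the lever down

## Task

Get the silver tube ready for sawing ring blanks: pick up the tube that stands on the bench, turn it onto its side and lower it, still in the gripper, into the two V rests of the sawing jig, centred on them (do not drop it in), then let go of it. Then wind the jig's sprung clamping lever all the way down against its spring to its stop, so that its rubber foot presses on the tube, and finish while still holding it there for a colleague to saw. Leave the jar, the doming block and the saw alone.

Things in the scene. Friction and masses are not known exactly. Their poses are not given: they have to be found in the camera images.
- tube: plain silver tube standing upright on the bench, 24 mm outside diameter, 19 mm bore, 130 mm long, about 0.15 to 0.3 kg; the only tall slender thing beside the jig. Origin at its middle (65 mm above the bench when standing), z along its length.
- jig: Steel sawing jig screwed to the bench: base plate 100 x 250 x 14 mm with two V rests and a lever. Origin at bench height under the middle between the V rests (base runs from y = -107 to +143 mm); z up, y along the rests towards the lever's hinge, x square to them. V rests: 90 degree Vs open upwards, bottoms 45 mm and upper edges 66 mm above the bench, 50 mm wide.
- seat (a point): Where the middle of the tube lies when seated and centred, parallel to the jig's y: 62 mm above the bench, midway between the V rests. One rest covers y = 34 to 50 mm, the other (two plates, 2 mm saw slot between) y = -52 to -34 mm; the 68 mm gap between them is free down to the base plate, room for fingers. Above it is free too, except for the raised lever on the +y side.
- lever (a joint): Angle of the clamping lever: 0 = raised by its spring (rest), 1.2 rad = at its stop, lever level. A positive turn (right-handed about the jig's +x) swings the crossbar over and down towards the jig's -y. Let go, it springs back. Pushed square to the lever at the crossbar it takes about 2 N at first, 7 N near the stop, and 12 N at the stop with the tube clamped.
- pivot (a point): Centre of the lever's hinge, 105 mm along the jig's +y from the seat and 95 mm above the bench; the pin is parallel to the jig's x. Its two cheeks, 111 mm high and 31 mm wide together (44 mm with the pin), stand between y = 83 and 129 mm.
- grip (a point): Centre of the lever's crossbar, its handle: round steel bar 12 mm thick, 110 mm long, parallel to the jig's x, 150 mm from the hinge; it moves with the lever. At rest 235 mm above the bench and 51 mm to +y of the seat; at the stop 95 mm above the bench and 45 mm to -y. The arm (16 mm wide, 18 mm boss) meets it in the middle; 47 mm of bar is free on each side.
- plunger: sprung rubber foot (16 mm across) under the lever, 105 mm from the hinge; its origin is on the lever's underside. With the lever at its stop it is pushed in about 6 mm by the seated tube and presses on its middle with about 8 N.
- jar: amber glass jar with a steel lid, 54 mm diameter, 62 mm high, origin under its middle. Not to be disturbed.
- block: steel doming block, a 50 mm cube with round hollows, origin under its middle. Not to be disturbed.
- saw: jeweller's saw lying flat on the bench, about 245 x 75 mm, 24 mm high; origin at the bench under the end of its blade at the handle. Not to be disturbed.
There are look-alikes about, which are no part of the job. Several things have the shape of the tube; the one meant has the colours described above.

How it is judged:
By the outcome, as a careful person would: the job done as asked, in the order asked, and still so for the second after the job is handed in, while the arm keeps its last pose, push and grip.
It also fails if it takes over 58 s, if anything falls off the work surface, if the arm or the gripper's body presses on something with over 40 N, if the wrist force passes 120 N, or if a joint passes its speed limit or range.

## Robot

A 6-joint arm with a two-finger parallel gripper is mounted at the origin on the work surface. World frame = base frame: x ahead of the robot, y to its left, z up, the work surface at z = 0. Lengths are in m, angles in rad, forces in N, time in s.
With the tool pointing down it reaches from about 0.3 to 0.775 m from the base axis. Payload 14.6 kg.
Tool frame: the origin (TCP) lies on the mounting face of the last link; the fingertips stand ctrl.tip_extent ahead of it and the grasp point (between the pads) lies 180 mm ahead of it (ctrl.tip_extent is the distance from the TCP to the fingertips, in m); z points along the fingers, y is the direction in which the jaws open and shut (so a half turn about z gives the same grasp; the last joint's range is limited). The gripper opens to 94 mm and grips with 3 to 60 N. Pads are 16 mm wide; open, the fingers measure 119 mm over their backs; the gripper's body (75 mm by 177 mm) begins 78 mm behind the grasp point.
Start: joints at [1.159, 0.3, 1.521, -0, 1.321, -0.067], TCP at [0.186, 0.518, 0.405] pointing down, gripper open.
Joint ranges: [-3.03, 3.03], [-0.79, 2.21], [0.23, 2.52], [-1.04, 4.18], [0, 3.07], [-2.55, 2.55]. Speed limits (rad/s): [2.22, 2.22, 2.57, 3.14, 3.14, 3.14].

## Interface

Orientations are given as [roll, pitch, yaw] about the fixed x, y, z axes, in that order (R = Rz(yaw) Ry(pitch) Rx(roll)).
In Python, from station import ctrl, vision gives the robot as it stands. The module is installed in compiled form; this text tells all that it offers.
- The arm moves only by the tool send_rows, never from a script. Its argument "increments" is a list of rows, each a list of 3 entries, a list of its own where there are three numbers: the turn, a rotation vector about the tool's x, y, z in rad, then the shift along the tool's x, y, z in mm, then the finger opening in mm, from 0 to 94. In form: [[[ax, ay, az], [dx, dy, dz], hand], ...]. A call has 1 to 5 rows; each row is the pose to reach, as a shift and turn from the pose commanded when the call began, along the tool's axes at that moment; what a row does not reach only later rows make up. A row lasts 1/12 s, in which the tool goes at most 41.7 mm and 7.16 degrees, less where a joint would pass 70% of its speed; a pose out of reach is approached as far as the arm can. A call with a gripper value outside its range is refused whole. The fingers move at their own pace and stop on an object; "grip_force" is the grip in N (left out, the last holds). Time passes only in rows, so rows that repeat a pose let the fingers close. It gives the time, the measured TCP pose, the force and the opening at its end, in the units of the state.
- ctrl.get_obs(): the state, without advancing time (a new reading comes with each control period).
- vision.camera(name): name is "scene" or "top" or "wrist"; returns (picture, depth): 384x512x3 uint8, red, green, blue; 384x512 float32, m along the optical axis (not along the pixel's ray), 0 where there is no reading.
- vision.calibration(name): a dict with "K" (3x3 intrinsics, pixels), "distortion" ([k1, k2, p1, p2, k3] as OpenCV has them; the pictures are not rectified), "R" (3x3) and "t" (3): a world point X has camera coordinates R X + t; the wrist camera has in their place "hand_eye" (4x4, takes a point from camera to tool coordinates, whose origin is the TCP and whose axes are the flange's). Camera axes: x right, y down, z forward; pixel columns grow to the right and rows downward; lengths in m; the calibration is good to about 2 mm. A picture is of the moment at which its call begins: read the wrist's pose just before it. calibration takes no time and is no camera call.
- ctrl.hand_in(): hands the job in, once; it reports no verdict.
The state is a dict: "time_s": time; "qpos": joint angles; "joint_vel": joint speeds; "tau": joint torques, N m; "ee_pos": TCP position; "eef_rot": TCP orientation; "force": force on the tool from outside, world axes, zero at the start; "moment": the same for the moment, N m; "grip_width": finger opening in m.
Only numpy, scipy, OpenCV 4.12 (cv2) and the standard library are available. Lean on these libraries where they do the work, as an engineer would, in place of code of your own. Each camera call takes 0.05 s, during which the arm holds its last target. There are 200 camera calls.

## Working session

There is one attempt and no reset: what is moved stays moved. The work goes in short steps, Python scripts to look and compute and a tool call to move; the robot and the scene stay as the last step left them, time stands still between calls to the robot, and variables do not carry over. Pictures are saved under pics/ and viewed, about 8 in all and at most 12, crops included, and the job is handed in when it is done.

Besides the shell and the picture viewer there is one more tool, called after "Call:" by a JSON object that holds its "op" and its "data", one argument or row to a line. send_rows: Moves the arm, as the interface text tells. Its arguments: {"type":"object","properties":{"increments":{"type":"array","items":{"type":"array"}},"grip_force":{"type":"number"}},"required":["increments"]}

```bash
ls; mkdir -p pics; python3 - <<'E'
from station import ctrl, vision
import cv2,numpy as np
print(ctrl.get_obs(), ctrl.tip_extent)
for n in ("scene","top"):
    p,d=vision.camera(n); np.savez(f"{n}0.npz",p=p,d=d)
    cv2.imwrite(f"pics/{n}0.png",cv2.resize(p[:,:,::-1],(768,576)))
    print(n,vision.calibration(n))
print(vision.calibration("wrist"))
E
```

```text
pics
{'time_s': 0.0, 'qpos': array([ 1.15943349e+00,  3.00483490e-01,  1.52157980e+00,  4.98351305e-05,
        1.32069878e+00, -6.66035343e-02]), 'joint_vel': array([-0.0008354 ,  0.00104674, -0.00167909,  0.000885  , -0.002725  ,
       -0.00175155]), 'tau': array([-1.52943799e-04, -5.31795895e+01, -3.52743924e+01,  7.08987191e-02,
        2.42278964e-02, -4.57669034e-05]), 'ee_pos': array([0.18587296, 0.51760836, 0.40407994]), 'eef_rot': array([-3.14042904e+00, -1.25992930e-04,  2.79682092e+00]), 'force': array([-0.14923229,  0.14515997, -0.96650252]), 'moment': array([-0.02859715, -0.00599995,  0.05822494]), 'grip_width': 0.09384484104623618} 0.1992
scene {'K': array([[407.76722535,   0.        , 258.19490927],
       [  0.        , 407.76722535, 195.1336275 ],
       [  0.        ,   0.        ,   1.        ]]), 'distortion': array([0.04904922, 0.        , 0.        , 0.        , 0.        ]), 'R': array([[ 0.3571146 ,  0.93393429,  0.01535906],
       [ 0.75064625, -0.27716621, -0.59975754],
       [-0.55587712,  0.22571139, -0.80003437]]), 't': array([-0.13759702, -0.31748126,
[... 401 characters left out ...]
1909579e-01,  1.52437506e-02, -9.88276838e-01]]), 't': array([-0.04272179,  0.56375436,  1.12255723])}
{'K': array([[277.77302351,   0.        , 250.51477747],
       [  0.        , 277.77302351, 197.4981684 ],
       [  0.        ,   0.        ,   1.        ]]), 'distortion': array([0.02014578, 0.        , 0.        , 0.        , 0.        ]), 'hand_eye': array([[ 1.74815558e-04, -9.65348838e-01, -2.60962813e-01,
         7.63202008e-02],
       [ 9.99999980e-01,  1.95202708e-04, -5.22034263e-05,
         7.56907548e-05],
       [ 1.01335165e-04, -2.60962799e-01,  9.65348853e-01,
         1.96795003e-02],
       [ 0.00000000e+00,  0.00000000e+00,  0.00000000e+00,
         1.00000000e+00]])}
```

View pics/scene0.png

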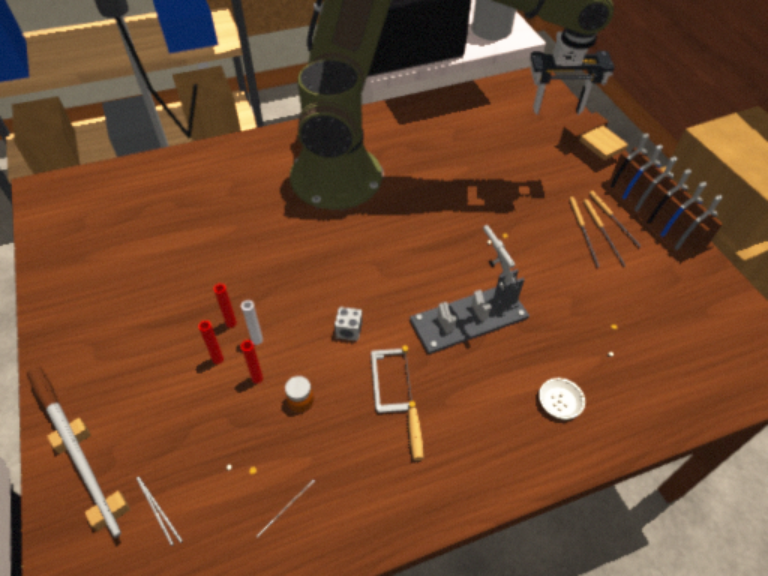

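View pics/top0.png

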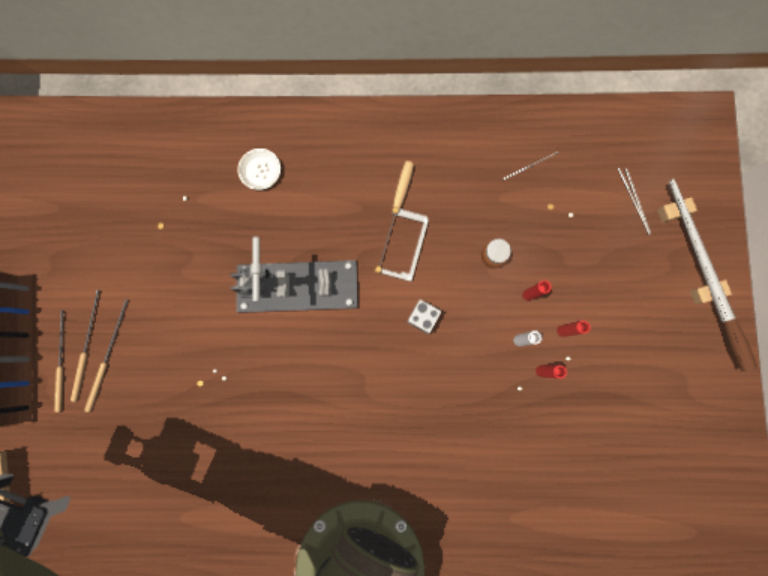

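Candidates for the tube, by pixel: the silver one at scene (253,323) / top (530,338), and red look-alikes at scene (225,305), (211,342), (252,361). Only the first is plain silver, so it is the one meant. The jig is at top (297,286), with its hinge on the left (+y). Next I measure and confirm with a crop.

```bash
cat > h.py <<'E'
import numpy as np,cv2
from station import ctrl,vision
from scipy.spatial.transform import Rotation as Ro
def cloud(n,p,d,pose=None):
    """world point per pixel"""
    c=vision.calibration(n); v,u=np.mgrid[:384,:512]
    q=cv2.undistortPoints(np.stack([u,v],-1).reshape(-1,1,2).astype(float),c["K"],c["distortion"]).reshape(384,512,2)
    X=np.dstack([q,np.ones((384,512))])*d[...,None]
    if n=="wrist":
        H=c["hand_eye"]; R=Ro.from_euler("xyz",pose["eef_rot"]).as_matrix()
        return (X@H[:3,:3].T+H[:3,3])@R.T+pose["ee_pos"]
    return (X-c["t"])@c["R"]
def comps(m,amin=6):
    n,l,s,c=cv2.connectedComponentsWithStats(m.astype(np.uint8))
    return [(l==i,c[i]) for i in range(1,n) if s[i,4]>=amin]
E
python3 - <<'E'
from h import *
for n in("top","scene"):
    z=np.load(n+"0.npz"); p,d=z["p"],z["d"]; W=cloud(n,p,d)
    hsv=cv2.cvtColor(p,cv2.COLOR_RGB2HSV)
    ok=(d>0)&(W[...,0]>.2)&(W[...,0]<.75)&(W[...,1]>-.5)&(W[...,1]<.4)
    print(n,"bench z",np.median(W[...,2][ok]))
    for nm,lo,hi in(("tubetop",.115,.15),("low things",.035,.075)):
        for m,c in comps(ok&(W[...,2]>lo)&(W[...,2]<hi)):
            w=W[m]; print(nm,c.round(),m.sum(),"mid",((w.max(0)+w.min(0))/2).round(4),"ext",np.ptp(w,0).round(3),"hsv",np.median(hsv[m],0))
    m=ok&(W[...,2]>.008)&(W[...,2]<.02)&(hsv[...,1]<90)&(W[...,1]>-.06)
    mm=max(comps(m),key=lambda a:a[0].sum())[0]; r=cv2.minAreaRect(W[mm][:,:2].astype(np.float32)*1000);print("base",r)
    b=ok&(W[...,2]>.225)&(W[...,2]<.26)
    if b.sum()>5:
        r=cv2.minAreaRect(W[b][:,:2].astype(np.float32)*1000);print("bar",r,W[b].mean(0),b.sum())
p=np.load("scene0.npz")["p"]
a=cv2.resize(p[175:275,115:225],(400,364),interpolation=2);b=cv2.resize(p[140:240,265:365],(364,364),interpolation=2)
cv2.imwrite("pics/crop.png",np.hstack([a,b])[:,:,::-1])
E
```

```text
top bench z 0.000517310659620051
tubetop [163. 186.] 22 mid [0.5514 0.2092 0.1314] ext [0.027 0.024 0.027] hsv [ 17.   18.5 119. ]
tubetop [362. 191.] 45 mid [ 0.5301 -0.3453  0.1238] ext [0.023 0.022 0.017] hsv [  1. 187. 179.]
tubetop [388. 218.] 53 mid [ 0.4557 -0.4128  0.1265] ext [0.023 0.026 0.021] hsv [  2. 182. 186.]
tubetop [356. 225.] 43 mid [ 0.436  -0.3239  0.1241] ext [0.022 0.024 0.018] hsv [ 12.  19. 209.]
tubetop [372. 247.] 46 mid [ 0.3751 -0.3648  0.1251] ext [0.019 0.022 0.019] hsv [  1.  185.  179.5]
low things [331. 168.] 231 mid [ 0.6097 -0.2773  0.0518] ext [0.048 0.047 0.032] hsv [ 19.  22. 226.]
low things [188. 189.] 110 mid [0.5467 0.1567 0.0529] ext [0.049 0.018 0.034] hsv [ 19.  22. 143.]
low things [216. 188.] 114 mid [0.5499 0.0722 0.053 ] ext [0.049 0.019 0.031] hsv [ 18.  22. 173.]
low things [353. 196.] 27 mid [ 0.5283 -0.3407  0.055 ] ext [0.021 0.013 0.037] hsv [  1. 183. 140.]
low things [283. 211.] 286 mid [ 0.4829 -0.128   0.0461] ext [0.063 0.063 0.022] hsv [ 18.   14.  212.5]
low things [377. 220.] 34 mid [ 0.4552 -0.4062  0.0559] ext [0.022 0
[... 1474 characters left out ...]
xt [0.062 0.065 0.019] hsv [ 18.  18. 178.]
low things [169. 219.] 56 mid [ 0.4435 -0.3256  0.0558] ext [0.015 0.026 0.038] hsv [  9.  16. 125.]
low things [142. 232.] 59 mid [ 0.4641 -0.415   0.0554] ext [0.014 0.022 0.039] hsv [  1. 242. 116.]
low things [169. 246.] 52 mid [ 0.5393 -0.3485  0.0551] ext [0.009 0.022 0.039] hsv [  2. 235. 117.]
low things [199. 260.] 250 mid [ 0.6156 -0.2774  0.0508] ext [0.053 0.049 0.031] hsv [ 18.  19. 225.]
base ((550.8258666992188, 132.79818725585938), (102.75780487060547, 250.12583923339844), 2.2572450637817383)
bar ((549.58642578125, 165.50326538085938), (18.558629989624023, 109.65803527832031), 89.7422103881836) [0.55179897 0.16432051 0.23652329] 146
```

View pics/crop.png

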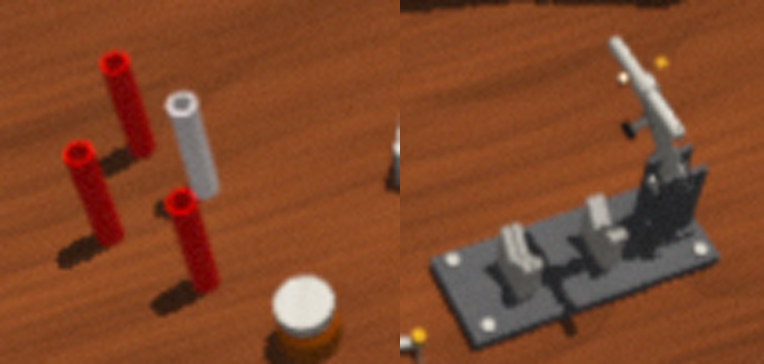

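The crop confirms it: the plain silver tube at crop (190,145) stands among three red ones. It is free on its +y side, where the block is. On the right, the jig has its lever raised, hinge on the +y side. So I'll grasp with the tool tilted 45° from +y, turn it 90° about the jaw axis, and slide the tube in under the raised lever from -y.

```bash
cat >> h.py <<'E'
def Rt(tilt,yaw=.038):
    """tool down, jaws along jig x; tilt>0 (deg): fingers lean to +y"""
    return Ro.from_euler("z",yaw)*Ro.from_euler("x",tilt,degrees=True)*Ro.from_euler("xyz",[np.pi,0,np.pi/2])
def go(G,R,o=None):
    """print turn and shift (tool axes) bringing grasp point to G with orientation R"""
    o=o or ctrl.get_obs(); R0=Ro.from_euler("xyz",o["eef_rot"]); T=np.array(G)-R.apply([0,0,.18])
    rv=(R0.inv()*R).as_rotvec(); print("turn",rv.round(3),"shift",(R0.inv().apply(T-o["ee_pos"])*1000).round(1),"TCP",T.round(3))
def st():
    o=ctrl.get_obs();R0=Ro.from_euler("xyz",o["eef_rot"])
    print("t",round(o["time_s"],2),"q",o["qpos"].round(2),"G",(o["ee_pos"]+R0.apply([0,0,.18])).round(4),"F",o["force"].round(1),"w",round(o["grip_width"]*1000,1)); return o
E
python3 -c "
from h import *
st(); go((.437,-.256,.135),Rt(-45)); print(Rt(-45).as_matrix().round(2))"
```

```text
t 0.1 q [ 1.16  0.3   1.52 -0.    1.32 -0.07] G [0.1858 0.5174 0.2241] F [-0.1 -0.5  0.2] w 93.8
turn [ 0.464 -0.688  1.124] shift [-450.3 -525.   142.4] TCP [ 0.432 -0.129  0.262]
[[-0.03  1.    0.03]
 [ 0.71  0.04 -0.71]
 [-0.71  0.   -0.71]]
```

Call:
{"op": "send_rows", "data": {
  "increments": [
    [[0.0,0,0.2],[-90,-100,0],60],
    [[0.1,-0.1,0.35],[-180,-210,20],60],
    [[0.2,-0.25,0.5],[-270,-315,50],60],
    [[0.3,-0.4,0.7],[-360,-420,90],60],
    [[0.4,-0.55,0.9],[-450,-525,140],60]
  ]
}}

```text
time_s: 0.52
ee_pos: [0.2599, 0.3235, 0.378]
eef_rot: [-3.014, 0.295, 2.3]
force: [2.0, 0.5, 0.0]
grip_width: 0.0638
```

```bash
python3 -c "
from h import *
st(); go((.437,-.256,.135),Rt(-45))"
```

```text
t 0.52 q [ 0.85  0.05  1.88 -0.28  1.38  0.22] G [0.2774 0.2696 0.2072] F [2.  0.5 0. ] w 63.8
turn [ 0.238 -0.431  0.626] shift [-398.9 -140.9  262. ] TCP [ 0.432 -0.129  0.262]
```

Call:
{"op": "send_rows", "data": {
  "increments": [
    [[0.24,-0.43,0.63],[-400,-140,260],60],
    [[0.24,-0.43,0.63],[-400,-140,260],60],
    [[0.24,-0.43,0.63],[-400,-140,260],60],
    [[0.24,-0.43,0.63],[-400,-140,260],60],
    [[0.24,-0.43,0.63],[-400,-140,260],60]
  ]
}}

```text
time_s: 0.93
ee_pos: [0.3331, 0.1346, 0.3295]
eef_rot: [-3.072, 0.686, 1.785]
force: [1.2, 0.3, -1.0]
grip_width: 0.0599
```

```bash
python3 -c "
from h import *
st(); go((.437,-.256,.135),Rt(-45))"
```

```text
t 0.93 q [ 0.4   0.02  2.08 -0.67  1.34  0.47] G [0.3451 0.0208 0.1905] F [ 1.2  0.3 -1. ] w 59.9
turn [ 0.049 -0.094  0.134] shift [-172.8   56.5  225. ] TCP [ 0.432 -0.129  0.262]
```

Call:
{"op": "send_rows", "data": {
  "increments": [
    [[0.05,-0.09,0.13],[-173,56,225],60],
    [[0.05,-0.09,0.13],[-173,56,225],60],
    [[0.05,-0.09,0.13],[-173,56,225],60],
    [[0.05,-0.09,0.13],[-173,56,225],60],
    [[0.05,-0.09,0.13],[-173,56,225],60]
  ]
}}

```text
time_s: 1.35
ee_pos: [0.4048, -0.055, 0.2802]
eef_rot: [-3.134, 0.778, 1.621]
force: [0.1, 0.9, 0.6]
grip_width: 0.0599
```

```bash
python3 -c "
from h import *
st(); go((.437,-.256,.135),Rt(-45))"
```

```text
t 1.35 q [-0.1   0.17  2.06 -0.95  1.03  0.42] G [ 0.4097 -0.1813  0.152 ] F [0.1 0.9 0.6] w 59.9
turn [ 0.    -0.007  0.009] shift [-40.9  24.1  65.3] TCP [ 0.432 -0.129  0.262]
```

```bash
python3 -c "
from h import *
R=Rt(-38,-.21); G=np.array([.437,-.326,.066])-.1*R.apply([0,0,1]); print(G)
st(); go(G,R)"
```

```text
[ 0.44983407 -0.2657864   0.14480108]
t 1.35 q [-0.1   0.17  2.06 -0.95  1.03  0.42] G [ 0.4097 -0.1813  0.152 ] F [0.1 0.9 0.6] w 59.9
turn [0.164 0.115 0.195] shift [-79.8  63.5  69.1] TCP [ 0.473 -0.157  0.287]
```

Call:
{"op": "send_rows", "data": {
  "increments": [
    [[0.164,0.115,0.195],[-80,63.5,69],60],
    [[0.164,0.115,0.195],[-80,63.5,69],60],
    [[0.164,0.115,0.195],[-80,63.5,69],60],
    [[0.164,0.115,0.195],[-80,63.5,69],60],
    [[0.164,0.115,0.195],[-80,63.5,69],60]
  ]
}}

```text
time_s: 1.77
ee_pos: [0.473, -0.1567, 0.2868]
eef_rot: [-3.141, 0.663, 1.359]
force: [-0.8, 0.5, 0.6]
grip_width: 0.0601
```

```bash
python3 - <<'E'
from h import *
o=st(); p,d=vision.camera("wrist"); W=cloud("wrist",p,d,o)
hsv=cv2.cvtColor(p,cv2.COLOR_RGB2HSV)
for m,c in comps((d>0)&(hsv[...,1]<60)&(W[...,2]>.03)&(W[...,2]<.14)&(abs(W[...,0]-.437)<.06)&(abs(W[...,1]+.326)<.06),30):
    w=W[m]; print(c.round(),m.sum(),((w.max(0)+w.min(0))/2).round(4),np.ptp(w,0).round(3)); t=w[w[:,2]>.118]
    if len(t): print("top",((t.max(0)+t.min(0))/2).round(4),np.ptp(t,0).round(3))
R=Rt(-38,-.21);go(np.array([.437,-.326,.066]),R)
cv2.imwrite("pics/w1.png",p[:,:,::-1])
E
```

```text
t 1.77 q [-0.31  0.34  1.81 -0.77  1.07  0.32] G [ 0.4495 -0.265   0.1449] F [-0.8  0.5  0.6] w 60.1
[250. 220.] 2523 [ 0.4365 -0.322   0.0805] [0.023 0.024 0.101]
top [ 0.4365 -0.3224  0.1245] [0.023 0.024 0.013]
[302. 231.] 197 [ 0.4831 -0.2747  0.1323] [0.015 0.017 0.015]
top [ 0.4831 -0.2747  0.1323] [0.015 0.017 0.015]
turn [-0.002 -0.     0.   ] shift [ -1.3   0.9 101.1] TCP [ 0.46  -0.218  0.208]
```

View pics/w1.png

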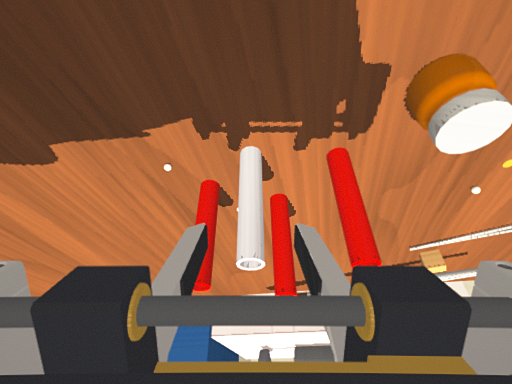

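The wrist view shows the silver tube at (250,210), centred between the open fingers, with the reds behind and beside it. I advance and grip.

Call:
{"op": "send_rows", "data": {
  "increments": [
    [[0,0,0],[0,0.5,25],60],
    [[0,0,0],[0,0.5,50],60],
    [[0,0,0],[0,0.5,75],60],
    [[0,0,0],[0,0.5,99],60],
    [[0,0,0],[0,0.5,99],60]
  ],
  "grip_force": 40
}}

```text
time_s: 2.23
ee_pos: [0.4591, -0.2151, 0.2065]
eef_rot: [-3.135, 0.662, 1.365]
force: [-0.6, 0.5, -0.5]
grip_width: 0.06
```

Call:
{"op": "send_rows", "data": {
  "increments": [
    [[0,0,0],[0,0,0],15],
    [[0,0,0],[0,0,0],15],
    [[0,0,0],[0,0,0],15],
    [[0,0,0],[0,0,0],15],
    [[0,0,0],[0,0,0],15]
  ]
}}

```text
time_s: 2.65
ee_pos: [0.4609, -0.2146, 0.2102]
eef_rot: [3.14, 0.664, 1.36]
force: [-0.2, 0.1, 0.2]
grip_width: 0.03
```

Call:
{"op": "send_rows", "data": {
  "increments": [
    [[0,0,0],[0,0,0],15],
    [[0,0,0],[0,0,0],15]
  ]
}}

```text
time_s: 2.82
ee_pos: [0.4608, -0.215, 0.2098]
eef_rot: [3.141, 0.664, 1.36]
force: [-0.4, 1.3, 2.6]
grip_width: 0.0233
```

```bash
python3 - <<'E'
from h import *
o=st()
R=Rt(-38,-.21);go(np.array([.437,-.324,.216]),R); go([.52,-.08,.22],Rt(10));
E
```

```text
t 2.82 q [-0.42  0.48  1.83 -0.88  0.89  0.38] G [ 0.4378 -0.3234  0.068 ] F [-0.4  1.3  2.6] w 23.3
turn [ 0.001  0.    -0.   ] shift [ -91.8   -0.4 -116.1] TCP [ 0.46  -0.216  0.358]
turn [-0.061  0.834 -0.248] shift [ -25.6   37.6 -217.9] TCP [ 0.521 -0.111  0.397]
```

Call:
{"op": "send_rows", "data": {
  "increments": [
    [[0,0,0],[0,0,0],15],
    [[0,0,0],[0,0,0],15],
    [[0,0,0],[-6,0,-8],15],
    [[0,0,0],[-22,0,-28],15],
    [[0,0,0],[-40,0,-52],15]
  ]
}}

```text
time_s: 3.23
ee_pos: [0.4602, -0.2145, 0.2746]
eef_rot: [-3.137, 0.661, 1.363]
force: [1.0, 0.0, -2.7]
grip_width: 0.023
```

Call:
{"op": "send_rows", "data": {
  "increments": [
    [[0,0,0],[-20,0,-25],15],
    [[0,0,0],[-40,0,-50],15],
    [[0,0,0],[-52,0,-64],15],
    [[0,0,0],[-52,0,-64],15]
  ]
}}

```text
time_s: 3.57
ee_pos: [0.4605, -0.2163, 0.3617]
eef_rot: [3.134, 0.664, 1.356]
force: [0.1, 0.3, -1.3]
grip_width: 0.0232
```

```bash
python3 - <<'E'
from h import *
o=st()
go([.52,-.08,.22],Rt(8));
E
```

```text
t 3.57 q [-0.43  0.25  1.73 -0.73  1.12  0.1 ] G [ 0.4382 -0.325   0.22  ] F [ 0.1  0.3 -1.3] w 23.2
turn [-0.06   0.8   -0.248] shift [  73.2   36.1 -103.5] TCP [ 0.521 -0.105  0.398]
```

Call:
{"op": "send_rows", "data": {
  "increments": [
    [[-0.01,0.08,-0.025],[10,4,-10],15],
    [[-0.015,0.18,-0.05],[20,8,-25],15],
    [[-0.02,0.28,-0.08],[30,12,-42],15],
    [[-0.03,0.38,-0.11],[40,18,-58],15],
    [[-0.04,0.48,-0.15],[50,24,-72],15]
  ]
}}

```text
time_s: 3.98
ee_pos: [0.5016, -0.1384, 0.3826]
eef_rot: [-3.115, 0.175, 1.519]
force: [-0.2, 0.1, -2.3]
grip_width: 0.0233
```

```bash
python3 - <<'E'
from h import *
o=st()
go([.53,-.08,.22],Rt(20));
E
```

```text
t 3.98 q [-0.32  0.25  1.64 -0.19  1.24 -0.2 ] G [ 0.4952 -0.1693  0.2054] F [-0.2  0.1 -2.3] w 23.3
turn [-0.018  0.522 -0.098] shift [-2.7 30.7 -6.9] TCP [ 0.532 -0.142  0.389]
```

Call:
{"op": "send_rows", "data": {
  "increments": [
    [[0,0.1,-0.02],[-1,6,-1],15],
    [[-0.01,0.2,-0.04],[-2,12,-3],15],
    [[-0.01,0.31,-0.06],[-2,18,-4],15],
    [[-0.02,0.42,-0.08],[-3,25,-6],15],
    [[-0.02,0.52,-0.1],[-3,31,-7],15]
  ]
}}

```text
time_s: 4.4
ee_pos: [0.5326, -0.1429, 0.3888]
eef_rot: [3.139, -0.347, 1.611]
force: [-0.5, -0.4, -2.7]
grip_width: 0.0235
```

```bash
python3 - <<'E'
from h import *
o=st()
go([.556,-.06,.15],Rt(52));
E
```

```text
t 4.4 q [-0.37  0.34  1.52  0.32  1.43 -0.48] G [ 0.5306 -0.0817  0.2196] F [-0.5 -0.4 -2.7] w 23.5
turn [0.001 0.56  0.002] shift [-99.9  26.2 100.1] TCP [ 0.561 -0.202  0.261]
```

Call:
{"op": "send_rows", "data": {
  "increments": [
    [[0,0.11,0],[-20,5,20],15],
    [[0,0.22,0],[-40,10,40],15],
    [[0,0.33,0],[-60,15,60],15],
    [[0,0.45,0],[-80,20,80],15],
    [[0,0.56,0],[-100,26,100],15]
  ]
}}

```text
time_s: 4.82
ee_pos: [0.5607, -0.203, 0.2598]
eef_rot: [3.14, -0.907, 1.609]
force: [0.4, 0.0, -2.8]
grip_width: 0.0232
```

```bash
python3 - <<'E'
from h import *
o=st()
for n in("top","scene"):
    p,d=vision.camera(n); W=cloud(n,p,d); np.savez(n+"1.npz",p=p,d=d)
    m=(d>0)&(W[...,2]>.125)&(W[...,2]<.18)&(abs(W[...,0]-.556)<.035)&(W[...,1]<.03)&(W[...,1]>-.15)
    for mm,c in comps(m):
        w=W[mm]; print(n,c.round(),len(w),w.min(0).round(3),w.max(0).round(3))
p=np.load("scene1.npz")["p"]; cv2.imwrite("pics/s1.png",cv2.resize(p[100:260,170:390],(770,560))[:,:,::-1])
E
```

```text
t 4.82 q [-0.49  0.63  1.46  0.75  1.61 -0.73] G [ 0.5556 -0.0613  0.1489] F [ 0.4  0.  -2.8] w 23.2
top [259. 181.] 530 [ 0.531 -0.119  0.142] [0.579 0.005 0.18 ]
scene [263. 204.] 380 [ 0.531 -0.104  0.128] [0.585 0.004 0.18 ]
```

View pics/s1.png

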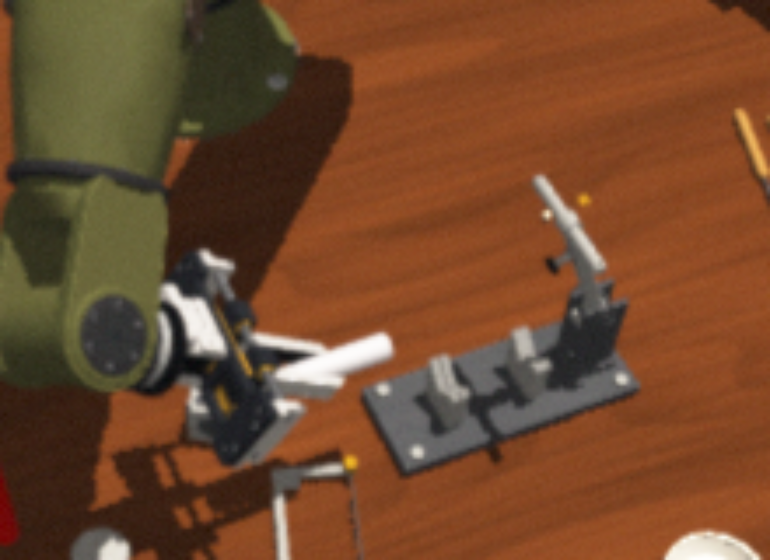

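The scene view shows the tube lying level in the gripper (crop 340,355), in line with the jig, with the rests ahead at (447,390) and (525,360). Next I check its axis.

```bash
python3 - <<'E'
from h import *
for n in("top","scene"):
    z=np.load(n+"1.npz"); W=cloud(n,z["p"],z["d"]);d=z["d"]
    ok=(d>0)&(W[...,2]>.13)&(W[...,2]<.17)&(abs(W[...,0]-.556)<.02)
    for y in (-.035,-.025,-.015,-.006):
        w=W[ok&(abs(W[...,1]-y)<.005)]
        print(n,y,len(w),w[:,0].min().round(4),w[:,0].max().round(4),"ztop",np.percentile(w[:,2],90).round(4))
go([.5555,-.03,.105],Rt(52)); go([.5505,.114,.105],Rt(52))
E
```

```text
top -0.035 35 0.5418 0.5639 ztop 0.1612
top -0.025 29 0.5414 0.5643 ztop 0.1619
top -0.015 34 0.5417 0.5643 ztop 0.1606
top -0.006 25 0.5418 0.5608 ztop 0.16
scene -0.035 28 0.5472 0.5672 ztop 0.1548
scene -0.025 24 0.5475 0.5675 ztop 0.1542
scene -0.015 26 0.5446 0.5656 ztop 0.1537
scene -0.006 25 0.547 0.5661 ztop 0.1539
turn [-0.003 -0.    -0.006] shift [-12.1   2.   49.9] TCP [ 0.561 -0.172  0.216]
turn [-0.003 -0.    -0.006] shift [ 76.6   2.2 163.4] TCP [ 0.556 -0.028  0.216]
```

Call:
{"op": "send_rows", "data": {
  "increments": [
    [[0,0,0],[2,0.5,20],15],
    [[0,0,0],[5,1,45],15],
    [[0,0,0],[15,1,70],15],
    [[0,0,-0.003],[30,2,95],15],
    [[0,0,-0.005],[45,2,120],15]
  ]
}}

```text
time_s: 5.33
ee_pos: [0.558, -0.0789, 0.2238]
eef_rot: [3.131, -0.897, 1.621]
force: [0.7, 0.5, -3.2]
grip_width: 0.0236
```

Call:
{"op": "send_rows", "data": {
  "increments": [
    [[0,0,0],[12,0,17],15],
    [[0,0,0],[24,0,34],15],
    [[0,0,0],[31,0,43],15],
    [[0,0,0],[31,0,43],15]
  ]
}}

```text
time_s: 5.67
ee_pos: [0.5559, -0.0254, 0.2217]
eef_rot: [3.13, -0.899, 1.624]
force: [0.7, -1.4, -3.0]
grip_width: 0.0233
```

```bash
python3 - <<'E'
from h import *
o=st()
for n in("top","scene"):
    p,d=vision.camera(n); W=cloud(n,p,d); np.savez(n+"2.npz",p=p,d=d)
    ok=(d>0)&(W[...,2]>.09)&(W[...,2]<.13)&(abs(W[...,0]-.55)<.018)&(W[...,1]>.125)&(W[...,1]<.195)
    w=W[ok]; print(n,len(w),"yend",w[:,1].max().round(4),"x",w[:,0].min().round(4),w[:,0].max().round(4),"z",np.percentile(w[:,2],90).round(4))
    r=(d>0)&(W[...,2]>.04)&(W[...,2]<.075)&(abs(W[...,0]-.55)<.04)&(W[...,1]>.03)&(W[...,1]<.1)
    for mm,c in comps(r): print(" rest",W[mm].min(0).round(4),W[mm].max(0).round(4))
go([.5505,.113,.072],Rt(52)); go([.5505,.113,.062],Rt(52))
p=np.load("scene2.npz")["p"]; cv2.imwrite("pics/s2.png",cv2.resize(p[130:250,230:380],(750,600))[:,:,::-1])
E
```

```text
t 5.67 q [-0.21  0.59  1.65  0.89  1.34 -0.68] G [0.5505 0.1153 0.1096] F [ 0.7 -1.4 -3. ] w 23.3
top 161 yend 0.1807 x 0.5341 0.5664 z 0.1219
 rest [0.5251 0.0759 0.0627] [0.5313 0.0792 0.0653]
scene 121 yend 0.1807 x 0.5344 0.5649 z 0.1189
turn [0.001 0.008 0.009] shift [-31.   -0.7  23.2] TCP [ 0.556 -0.029  0.183]
turn [0.001 0.008 0.009] shift [-38.8  -0.8  29.5] TCP [ 0.556 -0.029  0.173]
```

View pics/s2.png

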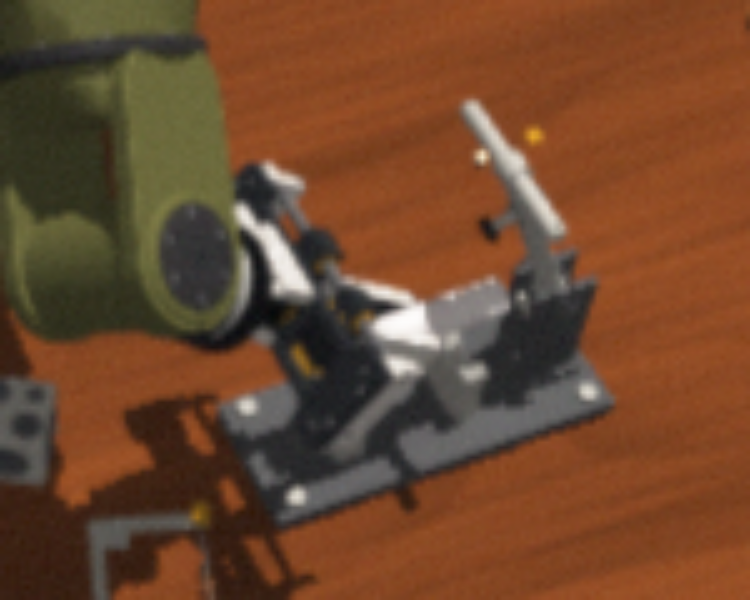

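The tube now sits over both rests, well under the raised lever (bar at 510,165). I lower it slowly.

Call:
{"op": "send_rows", "data": {
  "increments": [
    [[0,0.004,0.004],[-8,0,6],15],
    [[0,0.008,0.008],[-16,-0.5,13],15],
    [[0,0.008,0.009],[-24,-0.7,19],15],
    [[0,0.008,0.009],[-30,-0.7,24],15],
    [[0,0.008,0.009],[-30,-0.7,24],15]
  ]
}}

```text
time_s: 6.18
ee_pos: [0.5554, -0.0278, 0.18]
eef_rot: [-3.136, -0.91, 1.602]
force: [-0.6, -0.7, -2.9]
grip_width: 0.0233
```

Call:
{"op": "send_rows", "data": {
  "increments": [
    [[0,0,0],[-1.5,0,1.2],15],
    [[0,0,0],[-3,0,2.4],15],
    [[0,0,0],[-4.5,0,3.6],15],
    [[0,0,0],[-5.5,0,4.4],15],
    [[0,0,0],[-5.5,0,4.4],15]
  ]
}}

```text
time_s: 6.6
ee_pos: [0.5559, -0.0274, 0.1753]
eef_rot: [-3.141, -0.909, 1.607]
force: [-0.1, -0.1, -2.5]
grip_width: 0.0231
```

```bash
python3 - <<'E'
from h import *
o=st(); print(o["moment"].round(2)); go([.5505,.1145,.062],Rt(52))
E
```

```text
t 6.6 q [-0.21  0.67  1.65  0.92  1.29 -0.74] G [0.5507 0.1146 0.0647] F [-0.1 -0.1 -2.5] w 23.1
[-0.8   0.01  0.02]
turn [ 0.001 -0.002 -0.001] shift [-1.9  0.   1.6] TCP [ 0.556 -0.027  0.173]
```

Call:
{"op": "send_rows", "data": {
  "increments": [
    [[0,0,0],[-0.8,0,0.6],15],
    [[0,0,0],[-1.6,0,1.2],15],
    [[0,0,0],[-1.6,0,1.2],15],
    [[0,0,0],[-1.6,0,1.2],15]
  ]
}}

```text
time_s: 6.93
ee_pos: [0.556, -0.0274, 0.1744]
eef_rot: [3.14, -0.91, 1.608]
force: [-4.4, -1.5, 8.5]
grip_width: 0.0234
```

Call:
{"op": "send_rows", "data": {
  "increments": [
    [[0,0,0],[-0.8,0,0.6],15],
    [[0,0,0],[-0.8,0,0.6],15],
    [[0,0,0],[-0.8,0,0.6],15]
  ]
}}

```text
time_s: 7.18
ee_pos: [0.556, -0.0275, 0.174]
eef_rot: [3.14, -0.911, 1.61]
force: [-8.3, -2.7, 17.0]
grip_width: 0.0233
```

```bash
python3 - <<'E'
from h import *
o=st(); print(o["moment"].round(2)); go([.5505,.1145,.062],Rt(52))
E
```

```text
t 7.18 q [-0.21  0.67  1.65  0.92  1.29 -0.74] G [0.5508 0.1147 0.0638] F [-8.3 -2.7 17. ] w 23.3
[1.28 0.99 1.26]
turn [ 0.001 -0.004  0.001] shift [-0.8 -0.1  1. ] TCP [ 0.556 -0.027  0.173]
```

Contact is on the +x flank first (Fx -8 N), so I ease the tube towards -x.

Call:
{"op": "send_rows", "data": {
  "increments": [
    [[0,0,0],[0,-0.5,0],15],
    [[0,0,0],[0,-1,0],15],
    [[0,0,0],[0,-1,0],15]
  ]
}}

```text
time_s: 7.43
ee_pos: [0.555, -0.0274, 0.1735]
eef_rot: [3.14, -0.91, 1.609]
force: [-4.0, -0.9, 8.2]
grip_width: 0.0237
```

Call:
{"op": "send_rows", "data": {
  "increments": [
    [[0,0,0],[0,-0.5,0],15],
    [[0,0,0],[0,-0.5,0],15],
    [[0,0,0],[0,-0.5,0],15]
  ]
}}

```text
time_s: 7.68
ee_pos: [0.5546, -0.0275, 0.1732]
eef_rot: [3.14, -0.91, 1.608]
force: [-1.7, -0.9, 6.5]
grip_width: 0.0233
```

```bash
python3 - <<'E'
from h import *
o=st(); print(o["moment"].round(2)); go([.5505,.1145,.062],Rt(52))
E
```

```text
t 7.68 q [-0.21  0.67  1.65  0.92  1.29 -0.75] G [0.5496 0.1145 0.0627] F [-1.7 -0.9  6.5] w 23.3
[0.34 0.24 0.09]
turn [ 0.002 -0.002 -0.   ] shift [-0.2  1.3  0.4] TCP [ 0.556 -0.027  0.173]
```

Call:
{"op": "send_rows", "data": {
  "increments": [
    [[0,0,0],[-0.4,-0.5,0.3],15],
    [[0,0,0],[-0.4,-0.5,0.3],15],
    [[0,0,0],[-0.4,-0.5,0.3],15]
  ]
}}

```text
time_s: 7.93
ee_pos: [0.5543, -0.0276, 0.173]
eef_rot: [3.139, -0.91, 1.609]
force: [-1.3, 0.7, 9.5]
grip_width: 0.0231
```

```bash
python3 - <<'E'
from h import *
o=st(); print(o["moment"].round(2))
for n in("top","scene"):
    p,d=vision.camera(n); W=cloud(n,p,d); np.savez(n+"3.npz",p=p,d=d)
    ok=(d>0)&(W[...,2]>.062)&(W[...,2]<.09)&(abs(W[...,0]-.549)<.011)&(W[...,1]>.12)&(W[...,1]<.19)
    w=W[ok]; print(n,len(w),"yend",np.sort(w[:,1])[-4:].round(4))
    for y in(.135,.145,.155,.165,.175):
        a=w[abs(w[:,1]-y)<.005]; print(y,len(a),np.percentile(a[:,2],90).round(4) if len(a) else "")
E
```

```text
t 7.93 q [-0.21  0.67  1.66  0.92  1.29 -0.75] G [0.5495 0.1145 0.0626] F [-1.3  0.7  9.5] w 23.1
[ 0.85  0.06 -0.23]
top 140 yend [0.1792 0.1794 0.1795 0.18  ]
0.135 22 0.0757
0.145 24 0.0745
0.155 23 0.0748
0.165 24 0.0754
0.175 22 0.074
scene 94 yend [0.1787 0.1796 0.1796 0.1813]
0.135 18 0.072
0.145 14 0.0731
0.155 15 0.0715
0.165 17 0.0746
0.175 17 0.0711
```

The tube is seated: level at z ≈ 0.0625, balanced contact, with its end at y = 0.180, so its middle is at 0.115 (the seat). I release and back off along the tool axis.

Call:
{"op": "send_rows", "data": {
  "increments": [
    [[0,0,0],[0.3,0,-0.3],27],
    [[0,0,0],[0.3,0,-0.3],32],
    [[0,0,0],[0.3,0,-0.3],44],
    [[0,0,0],[0.3,0,-0.3],46],
    [[0,0,0],[0.3,0,-0.3],46]
  ]
}}

```text
time_s: 8.45
ee_pos: [0.5538, -0.0276, 0.1722]
eef_rot: [-3.141, -0.909, 1.606]
force: [-0.5, 0.6, 0.5]
grip_width: 0.0453
```

```bash
cat >> h.py <<'E'
def Rl(tilt,yaw=.038):
    """jaws along jig y, tool x to -x"""
    return Ro.from_euler("z",yaw)*Ro.from_euler("x",tilt,degrees=True)*Ro.from_euler("xyz",[np.pi,0,np.pi])
def bar(th,off=-.036,jo=(.5493,.115)):
    """grip point on the crossbar (offset along jig x) at lever angle th; rest 0"""
    a=np.pi-1.2+th; y=.105+.15*np.cos(a); z=.095+.15*np.sin(a)
    v=Ro.from_euler("z",.038).apply([off,y,0]); return np.array([jo[0]+v[0],jo[1]+v[1],z])
E
python3 - <<'E'
from h import *
o=st(); print(o["moment"].round(2)); print(bar(0),bar(1.2))
E
```

```text
t 8.45 q [-0.21  0.67  1.66  0.92  1.29 -0.75] G [0.5487 0.1144 0.0616] F [-0.5  0.6  0.5] w 45.3
[-0.38  0.03 -0.03]
[0.51140189 0.1642421  0.23480586] [0.51503558 0.06866482 0.095     ]
```

Call:
{"op": "send_rows", "data": {
  "increments": [
    [[0,0,0],[0,0,-15],46],
    [[0,0,0],[0,0,-40],46],
    [[0,0,0],[0,0,-75],46],
    [[0,0,0],[0,0,-110],46],
    [[0,0,0],[0,0,-140],46]
  ]
}}

```text
time_s: 8.87
ee_pos: [0.5576, -0.1403, 0.2605]
eef_rot: [3.141, -0.908, 1.607]
force: [-0.4, -0.8, -1.0]
grip_width: 0.0458
```

```bash
python3 - <<'E'
from h import *
o=st()
for n in("top","scene"):
    p,d=vision.camera(n); W=cloud(n,p,d); np.savez(n+"4.npz",p=p,d=d)
    ok=(d>0)&(W[...,2]>.06)&(W[...,2]<.09)&(abs(W[...,0]-.549)<.012)&(W[...,1]>.02)&(W[...,1]<.19)
    w=W[ok]; print(n,len(w),"y",np.sort(w[:,1])[[3,-3]].round(4))
    for y in np.arange(.055,.18,.02):
        a=w[abs(w[:,1]-y)<.006]; print(y.round(3),len(a),a[:,0].mean().round(4),np.percentile(a[:,2],90).round(4)) if len(a) else 0
    b=(d>0)&(W[...,2]>.225)&(W[...,2]<.26)&(abs(W[...,1]-.165)<.03)&(abs(W[...,0]-.55)<.07)
    print("bar",((W[b].min(0)+W[b].max(0))/2).round(4), W[b].mean(0).round(4))
go(bar(0)-[0,0.03,-.12],Rl(0))
p=np.load("scene4.npz")["p"]; cv2.imwrite("pics/s4.png",cv2.resize(p[130:250,230:380],(750,600))[:,:,::-1])
E
```

```text
t 8.87 q [-0.4   0.58  1.54  0.8   1.53 -0.69] G [0.5526 0.0015 0.1498] F [-0.4 -0.8 -1. ] w 45.8
top 330 y [0.0517 0.1793]
0.055 30 0.5495 0.0741
0.075 32 0.5485 0.076
0.095 29 0.5485 0.076
0.115 30 0.5475 0.075
0.135 34 0.547 0.0738
0.155 30 0.5474 0.075
0.175 29 0.5466 0.0761
bar [0.5479 0.1643 0.239 ] [0.5472 0.1644 0.2395]
scene 212 y [0.0524 0.1795]
0.055 14 0.5528 0.0741
0.075 19 0.553 0.0735
0.095 19 0.5537 0.0731
0.115 24 0.5521 0.0722
0.135 18 0.5515 0.0716
0.155 18 0.5516 0.0726
0.175 22 0.5515 0.0716
bar [0.5509 0.166  0.2351] [0.5516 0.1642 0.2366]
turn [ 0.713 -0.702 -1.455] shift [385.9 -36.4  50. ] TCP [0.511 0.134 0.535]
```

View pics/s4.png

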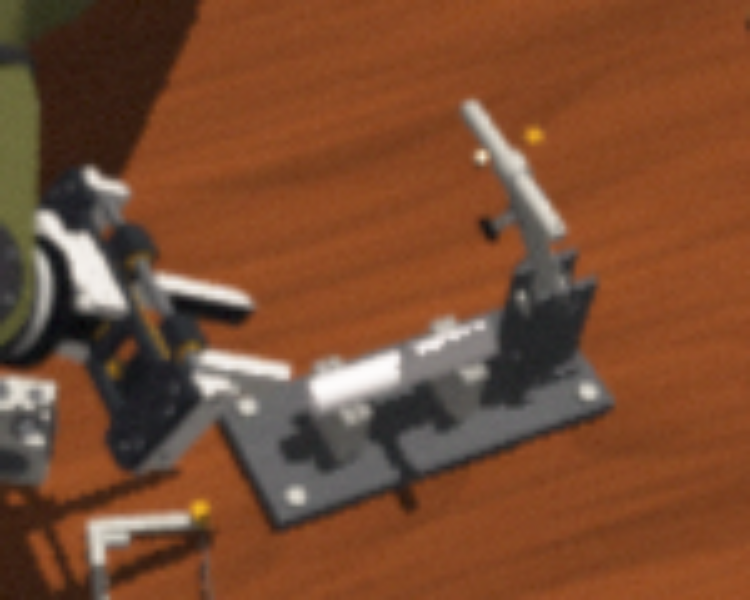

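The crop shows the tube lying in both rests at (390,375), fingers clear at (220,330), lever still raised. Its extent of y = 0.052 to 0.1795 puts the middle within 1 mm of the seat. Now the lever.

Call:
{"op": "send_rows", "data": {
  "increments": [
    [[0,0,0],[30,0,-25],46],
    [[0.05,-0.05,-0.1],[60,0,-48],46],
    [[0.1,-0.1,-0.2],[95,0,-60],46],
    [[0.15,-0.15,-0.3],[130,-5,-60],46],
    [[0.2,-0.2,-0.41],[165,-10,-60],46]
  ]
}}

```text
time_s: 9.38
ee_pos: [0.5454, -0.0839, 0.4267]
eef_rot: [2.948, -0.663, 2.157]
force: [0.8, 0.3, 0.4]
grip_width: 0.0463
```

```bash
python3 - <<'E'
from h import *
o=st()
go(bar(0)-[0,0.03,-.08],Rl(0))
E
```

```text
t 9.38 q [-0.29  0.35  1.45  0.57  1.73 -0.83] G [0.5142 0.0258 0.2875] F [0.8 0.3 0.4] w 46.3
turn [ 0.51  -0.509 -1.045] shift [200.   77.1  86.2] TCP [0.511 0.134 0.495]
```

Call:
{"op": "send_rows", "data": {
  "increments": [
    [[0.05,-0.05,-0.1],[22,8,0],46],
    [[0.1,-0.1,-0.2],[45,15,5],46],
    [[0.15,-0.15,-0.3],[68,23,12],46],
    [[0.2,-0.2,-0.4],[90,32,22],46],
    [[0.25,-0.25,-0.51],[112,40,35],46]
  ]
}}

```text
time_s: 9.8
ee_pos: [0.5265, 0.0293, 0.4742]
eef_rot: [2.956, -0.316, 2.664]
force: [1.2, -0.2, 0.2]
grip_width: 0.0463
```

```bash
python3 - <<'E'
from h import *
o=st()
go(bar(0)-[0,0.0,-.08],Rl(0))
E
```

```text
t 9.8 q [-0.05  0.24  1.45  0.3   1.66 -1.12] G [0.4928 0.084  0.3061] F [ 1.2 -0.2  0.2] w 46.3
turn [ 0.261 -0.261 -0.539] shift [ 78.  110.3  24.7] TCP [0.511 0.164 0.495]
```

Call:
{"op": "send_rows", "data": {
  "increments": [
    [[0.05,-0.05,-0.11],[16,22,5],46],
    [[0.1,-0.1,-0.22],[31,44,10],46],
    [[0.15,-0.15,-0.33],[47,66,15],46],
    [[0.21,-0.21,-0.44],[62,88,20],46],
    [[0.26,-0.26,-0.54],[78,110,25],46]
  ]
}}

```text
time_s: 10.22
ee_pos: [0.5119, 0.1644, 0.4942]
eef_rot: [3.128, -0.013, -3.125]
force: [0.1, -0.7, 0.4]
grip_width: 0.046
```

```bash
python3 - <<'E'
from h import *
o=st()
go(bar(0)-[0,0.0,-.08],Rl(0));go(bar(0),Rl(0))
p,d=vision.camera("wrist"); W=cloud("wrist",p,d,o)
b=(d>0)&(W[...,2]>.2)&(W[...,2]<.26)&(abs(W[...,1]-.165)<.03)&(abs(W[...,0]-.55)<.07)
for m,c in comps(b,20): print(c.round(),m.sum(),W[m].min(0).round(4),W[m].max(0).round(4),W[m].mean(0).round(4))
cv2.imwrite("pics/w2.png",p[:,:,::-1])
E
```

```text
t 10.22 q [ 0.24  0.22  1.41  0.02  1.52 -1.35] G [0.5095 0.1668 0.3142] F [ 0.1 -0.7  0.4] w 46.0
turn [ 0.013 -0.013 -0.022] shift [ 0.5 -0.2 -0.6] TCP [0.511 0.164 0.495]
turn [ 0.013 -0.013 -0.022] shift [-0.6 -1.2 79.3] TCP [0.511 0.164 0.415]
[252. 242.] 1694 [0.4917 0.1597 0.2   ] [0.5944 0.195  0.2456] [0.5398 0.1706 0.2355]
```

View pics/w2.png

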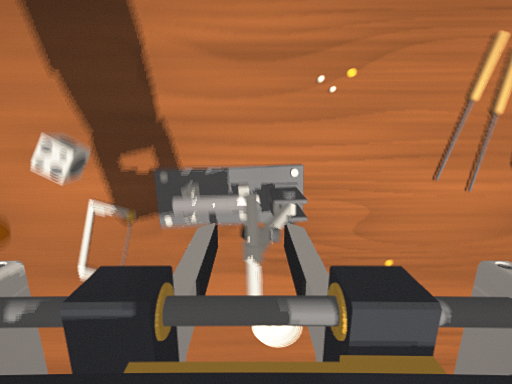

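The wrist view shows the crossbar running vertically at column 252, centred between the fingers. The tube is in the rests at (210,205). I go down and grip the bar.

Call:
{"op": "send_rows", "data": {
  "increments": [
    [[0.01,-0.01,-0.02],[0,-0.5,20],46],
    [[0.013,-0.013,-0.022],[0,-1,40],46],
    [[0.013,-0.013,-0.022],[-0.5,-1,60],46],
    [[0.013,-0.013,-0.022],[-0.5,-1,79],46],
    [[0.013,-0.013,-0.022],[-0.5,-1,79],46]
  ],
  "grip_force": 40
}}

```text
time_s: 10.68
ee_pos: [0.5112, 0.1633, 0.4114]
eef_rot: [3.139, -0.008, -3.109]
force: [0.6, 0.2, -0.4]
grip_width: 0.046
```

Call:
{"op": "send_rows", "data": {
  "increments": [
    [[0,0,0],[0,0,0],8],
    [[0,0,0],[0,0,0],8],
    [[0,0,0],[0,0,0],8],
    [[0,0,0],[0,0,0],8],
    [[0,0,0],[0,0,0],8]
  ]
}}

```text
time_s: 11.1
ee_pos: [0.5116, 0.1634, 0.4159]
eef_rot: [3.138, -0.001, -3.108]
force: [0.7, 3.2, -0.9]
grip_width: 0.0161
```

Call:
{"op": "send_rows", "data": {
  "increments": [
    [[0,0,0],[0,0,0],8],
    [[0,0,0],[0,0,0],8]
  ]
}}

```text
time_s: 11.27
ee_pos: [0.5116, 0.1635, 0.4156]
eef_rot: [3.138, -0.002, -3.108]
force: [0.1, 0.9, 1.9]
grip_width: 0.0108
```

```bash
python3 - <<'E'
from h import *
o=st();print(o["moment"].round(2))
R0=Ro.from_euler("xyz",o["eef_rot"]);G=o["ee_pos"]+R0.apply([0,0,.18]); e=G-bar(0); print("off",e.round(4))
for th in(.12,.24,.36,.48,.6,.72,.84,.96,1.08,1.2): go(bar(th)+e,Rl(20*th/1.2))
E
```

```text
t 11.27 q [ 0.24  0.26  1.54  0.    1.34 -1.36] G [0.5113 0.1641 0.2356] F [0.1 0.9 1.9] w 10.8
[0.21 0.03 0.05]
off [-0.0001 -0.0001  0.0008]
turn [-0.031 -0.001 -0.005] shift [  0.2 -22.    7.5] TCP [0.512 0.141 0.408]
turn [-0.066 -0.001 -0.005] shift [  0.  -43.6  17.2] TCP [0.513 0.12  0.398]
turn [-0.101 -0.001 -0.005] shift [ -0.1 -64.   28.9] TCP [0.514 0.1   0.386]
turn [-0.136 -0.001 -0.005] shift [ -0.2 -83.   42.3] TCP [0.515 0.081 0.373]
turn [-0.171 -0.001 -0.005] shift [  -0.3 -100.3   57.5] TCP [0.515 0.063 0.358]
turn [-0.206 -0.001 -0.005] shift [  -0.4 -115.7   74.1] TCP [0.516 0.048 0.341]
turn [-0.241 -0.001 -0.005] shift [  -0.5 -129.3   91.8] TCP [0.516 0.035 0.323]
turn [-0.276 -0.001 -0.005] shift [  -0.6 -140.7  110.6] TCP [0.517 0.023 0.304]
turn [-0.311 -0.001 -0.005] shift [  -0.6 -150.   130.1] TCP [0.517 0.014 0.285]
turn [-0.345 -0.001 -0.005] shift [  -0.7 -157.1  150.1] TCP [0.517 0.007 0.265]
```

Call:
{"op": "send_rows", "data": {
  "increments": [
    [[-0.015,0,0],[0,-11,3.5],8],
    [[-0.03,0,0],[0,-22,7.5],8],
    [[-0.048,0,0],[0,-33,12],8],
    [[-0.066,0,0],[0,-43.6,17.2],8],
    [[-0.101,0,0],[-0.1,-64,29],8]
  ],
  "grip_force": 50
}}

```text
time_s: 11.68
ee_pos: [0.5137, 0.1002, 0.3872]
eef_rot: [3.035, -0.0, -3.107]
force: [0.5, 7.8, -1.0]
grip_width: 0.0104
```

```bash
cat >> h.py <<'E'
def lev(ths):
    o=st();print(o["moment"].round(2))
    R0=Ro.from_euler("xyz",o["eef_rot"]);G=o["ee_pos"]+R0.apply([0,0,.18])
    v=Ro.from_euler("z",-.038).apply(G-[.5493,.115,0]); a=np.arctan2(v[2]-.095,v[1]-.105); print("lever th",round(a-np.pi+1.2,3),"r",np.hypot(v[2]-.095,v[1]-.105).round(4))
    for th in ths: print(th,end=" "); go(bar(th),Rl(20*th/1.2),o)
E
python3 -c "
from h import *
lev([.45,.54,.63,.72,.81])"
```

```text
t 11.68 q [ 0.11  0.25  1.62  0.11  1.26 -1.53] G [0.513  0.1194 0.2082] F [ 0.5  7.8 -1. ] w 10.4
[ 1.68 -0.05 -0.01]
lever th 0.349 r 0.1506
0.45 turn [-0.024  0.    -0.003] shift [ -0.2 -16.    9.8] TCP [0.514 0.085 0.376]
0.54 turn [-0.05   0.    -0.003] shift [ -0.3 -30.5  19.3] TCP [0.515 0.072 0.365]
0.63 turn [-0.077  0.    -0.003] shift [ -0.3 -44.1  29.7] TCP [0.515 0.06  0.353]
0.72 turn [-0.103  0.    -0.003] shift [ -0.4 -56.7  41. ] TCP [0.516 0.048 0.34 ]
0.81 turn [-0.129  0.    -0.003] shift [ -0.4 -68.4  53.1] TCP [0.516 0.038 0.327]
```

Call:
{"op": "send_rows", "data": {
  "increments": [
    [[-0.024,0,0],[-0.2,-16,9.8],8],
    [[-0.05,0,0],[-0.3,-30.5,19.3],8],
    [[-0.077,0,0],[-0.3,-44,29.7],8],
    [[-0.103,0,0],[-0.4,-56.7,41],8],
    [[-0.129,0,0],[-0.4,-68.4,53],8]
  ]
}}

```text
time_s: 12.1
ee_pos: [0.516, 0.0371, 0.3261]
eef_rot: [2.905, -0.002, -3.108]
force: [-0.1, 16.3, 0.8]
grip_width: 0.0107
```

```bash
python3 -c "
from h import *
lev([.88,.96,1.03,1.1,1.15,1.2])"
```

```text
t 12.1 q [-0.03  0.31  1.71  0.26  1.16 -1.74] G [0.5143 0.0793 0.1511] F [-0.1 16.3  0.8] w 10.7
[ 3.09  0.11 -0.  ]
lever th 0.817 r 0.1502
0.88 turn [-0.019 -0.001 -0.005] shift [-0.3 -8.5  8. ] TCP [0.516 0.031 0.316]
0.96 turn [-0.042 -0.001 -0.005] shift [ -0.3 -18.6  18.5] TCP [0.517 0.023 0.304]
1.03 turn [-0.063 -0.001 -0.005] shift [ -0.4 -26.8  28.2] TCP [0.517 0.018 0.292]
1.1 turn [-0.083 -0.001 -0.005] shift [ -0.4 -34.2  38.3] TCP [0.517 0.013 0.281]
1.15 turn [-0.098 -0.001 -0.005] shift [ -0.5 -39.1  45.6] TCP [0.517 0.01  0.273]
1.2 turn [-0.112 -0.    -0.005] shift [ -0.5 -43.7  53.1] TCP [0.517 0.007 0.264]
```

Some radial pull has built up, so I bias the path about 1.5 mm towards the hinge and go on.

Call:
{"op": "send_rows", "data": {
  "increments": [
    [[-0.019,0,0],[-0.3,-7,8],8],
    [[-0.042,0,0],[-0.3,-17,18.5],8],
    [[-0.063,0,0],[-0.4,-25,28],8],
    [[-0.083,0,0],[-0.4,-32.4,38],8],
    [[-0.083,0,0],[-0.4,-32.4,38],8]
  ]
}}

```text
time_s: 12.52
ee_pos: [0.5171, 0.014, 0.2805]
eef_rot: [2.823, -0.004, -3.109]
force: [-4.6, 5.0, 6.2]
grip_width: 0.0104
```

```bash
python3 -c "
from h import *
lev([1.14,1.17,1.2,1.22])"
```

```text
t 12.52 q [-0.09  0.38  1.74  0.36  1.09 -1.87] G [0.5146 0.0703 0.1096] F [-4.6  5.   6.2] w 10.4
[1.24 0.71 0.27]
lever th 1.102 r 0.149
1.14 turn [-0.013 -0.002 -0.007] shift [-0.1 -5.4  4.9] TCP [0.517 0.01  0.274]
1.17 turn [-0.022 -0.002 -0.007] shift [-0.1 -8.6  9.1] TCP [0.517 0.009 0.269]
1.2 turn [-0.03  -0.002 -0.007] shift [ -0.1 -11.6  13.4] TCP [0.517 0.007 0.264]
1.22 turn [-0.036 -0.002 -0.007] shift [ -0.1 -13.6  16.3] TCP [0.517 0.006 0.261]
```

Call:
{"op": "send_rows", "data": {
  "increments": [
    [[-0.013,0,0],[0,-4.4,5],8],
    [[-0.022,0,0],[0,-7.6,9],8],
    [[-0.03,0,0],[0,-10.6,13.4],8],
    [[-0.03,0,0],[0,-10.6,13.4],8]
  ],
  "grip_force": 60
}}

```text
time_s: 12.85
ee_pos: [0.5173, 0.0087, 0.2667]
eef_rot: [2.794, -0.003, -3.108]
force: [-10.6, 3.4, 17.4]
grip_width: 0.0107
```

```bash
python3 - <<'E'
from h import *
lev([1.2,1.21])
for n in("top","scene"):
    p,d=vision.camera(n); W=cloud(n,p,d); np.savez(n+"5.npz",p=p,d=d)
    b=(d>0)&(W[...,2]>.085)&(W[...,2]<.115)&(W[...,0]>.565)&(W[...,0]<.61)&(W[...,1]>.03)&(W[...,1]<.11)
    w=W[b]; print(n,len(w),w.min(0).round(4) if len(w) else 0,w.max(0).round(4) if len(w) else 0,"z90",np.percentile(w[:,2],90).round(4) if len(w) else 0)
    a=(d>0)&(abs(W[...,0]-.549)<.007)&(W[...,1]>.07)&(W[...,1]<.215)&(W[...,2]>.08)&(W[...,2]<.14)
    w=W[a]
    for y in np.arange(.08,.21,.02):
        k=w[abs(w[:,1]-y)<.008]
        if len(k): print(y.round(2),len(k),"z",np.median(k[:,2]).round(4))
p=np.load("scene5.npz")["p"]; cv2.imwrite("pics/s5.png",cv2.resize(p[130:250,230:380],(750,600))[:,:,::-1])
E
```

```text
t 12.85 q [-0.1   0.4   1.75  0.39  1.08 -1.91] G [0.5148 0.07   0.0974] F [-10.6   3.4  17.4] w 10.7
[1.55 1.73 0.6 ]
lever th 1.184 r 0.1487
1.2 turn [-0.001 -0.001 -0.005] shift [ 0.  -2.3  1.9] TCP [0.517 0.007 0.264]
1.21 turn [-0.004 -0.001 -0.005] shift [ 0.  -3.3  3.3] TCP [0.517 0.007 0.262]
top 31 [0.5708 0.0671 0.0957] [0.6037 0.0764 0.1029] z90 0.1018
0.08 2 z 0.0919
0.1 6 z 0.1023
0.14 18 z 0.1004
0.16 23 z 0.1019
0.18 24 z 0.1018
0.2 22 z 0.1011
scene 50 [0.566  0.0656 0.0883] [0.6078 0.0771 0.1033] z90 0.0991
0.08 15 z 0.0982
0.1 15 z 0.0976
0.12 14 z 0.1052
0.14 19 z 0.0981
0.16 22 z 0.0974
0.18 21 z 0.098
0.2 18 z 0.0974
```

View pics/s5.png

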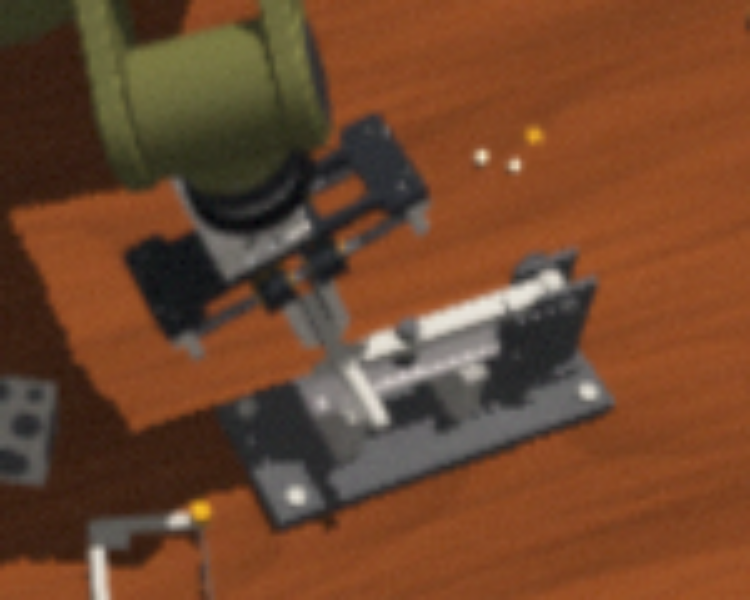

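The lever is down and almost level, with the bar at (365,390) gripped at its near end and the foot on the tube at (405,335). I press on in small steps to be sure it reaches the stop.

Call:
{"op": "send_rows", "data": {
  "increments": [
    [[0,0,0],[0.5,-0.3,0.7],8],
    [[0,0,0],[1,-0.5,1.4],8],
    [[0,0,0],[1,-0.5,1.4],8],
    [[0,0,0],[1,-0.5,1.4],8]
  ]
}}

```text
time_s: 13.28
ee_pos: [0.5167, 0.0088, 0.2665]
eef_rot: [2.795, 0.0, -3.108]
force: [-7.2, 2.0, 20.5]
grip_width: 0.0103
```

Call:
{"op": "send_rows", "data": {
  "increments": [
    [[0,0,0],[0,-0.3,0.7],8],
    [[0,0,0],[0,-0.5,1.4],8],
    [[0,0,0],[0,-0.5,1.4],8],
    [[0,0,0],[0,-0.5,1.4],8]
  ]
}}

```text
time_s: 13.62
ee_pos: [0.5168, 0.0088, 0.2657]
eef_rot: [2.794, 0.001, -3.108]
force: [-10.3, 0.9, 30.2]
grip_width: 0.0106
```

```bash
python3 -c "
from h import *
lev([1.2])"
```

```text
t 13.62 q [-0.1   0.4   1.75  0.39  1.07 -1.91] G [0.5148 0.07   0.0965] F [-10.3   0.9  30.2] w 10.6
[1.95 1.96 0.61]
lever th 1.19 r 0.1487
1.2 turn [-0.002  0.002 -0.004] shift [-0.5 -2.1  0.9] TCP [0.517 0.007 0.264]
```

```bash
python3 - <<'E'
from h import *
def fit(n,p,d):
    W=cloud(n,p,d)
    a=(d>0)&(abs(W[...,0]-.549)<.007)&(W[...,1]>.09)&(W[...,1]<.21)&(W[...,2]>.092)&(W[...,2]<.108)
    w=W[a]; k=np.polyfit(w[:,1]-.15,w[:,2],1)
    b=(d>0)&(W[...,2]>.085)&(W[...,2]<.115)&(W[...,0]>.565)&(W[...,0]<.6)&(W[...,1]>.03)&(W[...,1]<.11)
    g=W[b]; t=(d>0)&(W[...,2]>.06)&(W[...,2]<.085)&(abs(W[...,0]-.549)<.012)&(W[...,1]>.045)&(W[...,1]<.2)
    y=np.sort(W[t][:,1])
    return np.r_[k,np.percentile(g[:,2],90),g[:,1].mean(),y[2] if len(y)>5 else 0,y[-3] if len(y)>5 else 0]
for n in("top","scene"):
    z=np.load(n+"5.npz"); print(n,"before",fit(n,z["p"],z["d"]).round(4))
    print(n,"now",np.mean([fit(n,*vision.camera(n)) for _ in range(6)],0).round(4))
st()
E
```

```text
top before [-0.0079  0.1015  0.1019  0.0727  0.0874  0.1754]
top now [0.0186 0.1004 0.1022 0.073  0.0874 0.1795]
scene before [-0.0228  0.0988  0.0994  0.0708  0.0518  0.1807]
scene now [-0.0101  0.0983  0.0989  0.0706  0.052   0.1866]
t 14.22 q [-0.1   0.4   1.75  0.39  1.07 -1.91] G [0.5148 0.07   0.0965] F [-9.4  0.3 30.3] w 10.3
```

The force holds at 30 N, well over the 12 N needed. Stiffness is now about 12 N/mm where the springs alone give about 1 N/mm, so the lever is on its stop. I hold a few rows, recheck and hand in.

Call:
{"op": "send_rows", "data": {
  "increments": [
    [[0,0,0],[0,0,0],8],
    [[0,0,0],[0,0,0],8],
    [[0,0,0],[0,0,0],8],
    [[0,0,0],[0,0,0],8],
    [[0,0,0],[0,0,0],8]
  ]
}}

```text
time_s: 14.63
ee_pos: [0.5168, 0.0088, 0.2657]
eef_rot: [2.794, 0.001, -3.108]
force: [-10.5, 0.4, 29.8]
grip_width: 0.0105
```

```bash
python3 -c "
from h import *
lev([]); print(ctrl.hand_in())"
```

```text
t 14.63 q [-0.1   0.4   1.75  0.39  1.07 -1.91] G [0.5148 0.07   0.0965] F [-10.5   0.4  29.8] w 10.5
[1.93 1.87 0.63]
lever th 1.19 r 0.1487
the job is handed in; nothing more can be done
None
```

The job is handed in, at 14.6 s of the 58 s allowed. The silver tube lies in both V rests, and the gripper still holds the clamping lever down on it. I found the silver tube among three red look-alikes and gripped it with the tool tilted. After turning it level, I slid it in under the raised lever, lowered it to contact and let go. Then I gripped the crossbar and wound the lever down.

**Tube:** after release it was level, with its middle within about 1 mm of the seat. With the lever down, its free end was still at the same place in the scene view. The other end readings were partly hidden by the lever and arm, so they tell little.

**Lever:** the push held steady at about 30 N, against the 12 N needed at the stop. It had also become about ten times stiffer than the springs alone would be, so I take it to be on its stop. The hand position gives 1.19 rad rather than 1.2, which is within calibration error. The camera slopes of the lever (+0.019 and -0.010) disagree slightly, but both mean level to within noise.

**Side load:** about 10 N sideways remains on the bar, because I hold it off-centre. It stayed steady.

**Jar, block and saw:** the planned path kept clear of them and no force reading suggested contact. I did not re-measure their positions at the end.

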